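Slide the covered cake board into the display riser

TASK

Slide the wooden paddle board, with its cake under the glass cloche, into the empty bay of the low display riser, beneath the glass shelf, until it is fully home against the rear stop and its handle points straight out of the bay. Keep the cloche upright in its recess and do not knock it on the riser; leave the other cake and the things on the counter where they are, and let go of the board.

Things in the scene. Friction and masses are not known exactly. Their poses are not given: they have to be found in the camera images.
- board: Loose wooden paddle board, 0.45 kg +-30%, flat on the counter: disc 124 mm across, 22 mm thick, with a straight handle along -x whose end is 138 mm from the disc's centre. Origin: disc's centre, underside; x from handle to disc, z up. A recess in its top, 100 mm wide, 4 mm deep, holds the cloche; the cake is fixed to it. The handle starts within 35 degrees of the direction towards the robot (-x).
- board_grip (a point): Middle of the handle, 108 mm from the disc's centre along -x, 11 mm above the counter; board's axes. The handle, 26 mm wide (y), 22 mm thick, lies on the counter: the fingertips must go down almost to the counter. Pushed while pressed down the board drags; with the handle raised 1 to 3 mm it slides easily on its disc. Gripped here, the point stays 56 mm in front of the riser when home.
- cloche: Loose clear glass dome, 88 mm across, 92 mm high with its knob, 0.25 kg, standing in the board's recess over the cake. Origin: centre of its underside, 18 mm above the board's underside; z up. With the board flat its top is 110 mm above the counter, 20 mm below the shelf.
- case: Fixed display riser, open to the front: three black uprights (8 mm thick, 130 high, 140 deep) carry a glass shelf, underside at 130, top at 138 mm (a fixed sugar pot in its middle reaches 215). Two bays 158 mm wide inside, centres 83 mm either side of the middle; no floor. Origin: middle of front edge, on the counter; x into the bays, y left. 340 mm wide. Yaw within 0.1 rad.
- case_stop (a point): Middle of the front face of the rear stop bar, on the counter, 114 mm behind the riser's front edge; the bar is 25 mm high and crosses both bays. Above the bar the back is open. Riser's axes.
- bay_mat: Thin white paper mat, 100 (x) by 130 mm (y), flat on the counter in the empty bay (left or right); nothing catches on it. Origin: where the disc's centre lies when the board is fully home and centred, 52 mm behind the riser's front edge, mid-bay (disc then touches the rear stop). Riser's axes: x straight into the bay.
- plate_cake: Bystander: uncovered cake on a white plate, 116 mm in diameter, 63 mm high, standing wholly inside the other bay. Origin: centre of its underside.
- pitcher: Bystander: steel milk jug with a handle, 80 mm in diameter, 95 mm high. Origin: centre of its underside.
- sugar_jar: Bystander: glass jar with steel cap, 72 mm in diameter, 110 mm high. Origin: centre of its underside.
- cup_stack: Bystander: stack of two white cups, 74 mm in diameter, 90 mm high. Origin: centre of its underside.
- tamper: Bystander: dark steel coffee tamper, 58 mm in diameter, 84 mm high. Origin: centre of its underside.

How it is judged:
By the outcome, as a careful person would: the job done as asked, in the order asked, and still so for the second after the job is handed in, with the robot touching nothing.
It also fails if it takes over 43 s, if anything falls off the work surface, if the arm or the gripper's body presses on something with over 40 N, if the wrist force passes 120 N, or if a joint passes its speed limit or range.

ROBOT

A 7-joint arm with a two-finger parallel gripper is mounted at the origin on the work surface. World frame = base frame: x ahead of the robot, y to its left, z up, the work surface at z = 0. Lengths are in m, angles in rad, forces in N, time in s.
With the tool pointing down it reaches from about 0.4 to 0.85 m from the base axis. Payload 10.4 kg.
Tool frame: the origin (TCP) lies midway between the tips of the shut fingers; the grasp point (between the pads) lies 19 mm behind it; z points along the fingers, y is the line along which they close (so a half turn about z gives the same grasp; the last joint's range is limited). The gripper opens to 87 mm and grips with 3 to 60 N. Pads are 19 mm wide; open, the fingers measure 117 mm over their backs; the gripper's body (75 mm by 190 mm) begins 51 mm behind the grasp point.
Start: joints at [-1.277, 0.332, -0.065, 1.46, 0.022, 1.35, -0.088], TCP at [0.195, 0.594, 0.223] pointing down, gripper open.
Joint ranges: [-2.6, 2.6], [-0.5, 2.12], [-1.47, 1.34], [0.16, 2.42], [-1.27, 4.41], [0.06, 2.06], [-2.6, 2.6]. Speed limits (rad/s): [2.22, 2.22, 2.79, 2.79, 3.14, 3.14, 3.14].

INTERFACE

Orientations are given as a unit quaternion [x, y, z, w].
In Python, from bench import r gives the robot as it stands.
- The arm moves only by the tool move_arm, never from a script. Its argument "targets" is a list of rows, each a list of 3 entries, a list of its own where there are three numbers: the shift along the tool's x, y, z in cm, then the turn, a rotation vector about the tool's x, y, z in rad, then the opening in per cent of the stroke, from 0 (shut) to 100 (fully open). In form: [[[x, y, z], [wx, wy, wz], gripper], ...]. A call has 1 to 20 rows; each row shifts and turns the commanded pose from where the row before left it, along the tool's axes as they then stand; what a row does not reach is not made up. A row lasts 1/8 s, in which the tool goes at most 62.5 mm and 10.7 degrees, less where a joint would pass 70% of its speed; a pose out of reach is approached as far as the arm can. A call with a gripper value outside its range is refused whole. The fingers move at their own pace and stop on an object; "grip_force" is the grip in N (left out, the last holds). Time passes only in rows, so rows that do not move let the fingers close. It gives the time, the measured TCP pose, the force, the opening and the grip force at its end, in the units of the state.
- r.read_state(): the state, without advancing time (a new reading comes with each control period).
- r.camera(name): name is "scene" or "top" or "wrist"; returns a dict with "image" (400x640x3 uint8, blue, green, red), "vertical_fov" (degrees; the focal length in pixels is half the picture's height over the tangent of half this angle, whatever the lens; pixels are square), "cx", "cy" (the principal point, pixels), "k1" (the pictures are not rectified: a ray, as slopes to the right and down, at radius r is drawn at 1 + k1 r^2 times it, then the intrinsics apply), "cam_to_world" (4x4, takes a point from camera to world coordinates). Camera axes: x right, y down, z forward; pixel columns grow to the right and rows downward; lengths in m; the calibration is good to about 2 mm. A picture is of the moment at which its call begins. There is no depth.
- r.close_job(): hands the job in; it is judged then, once.
The state is a dict: "time": time; "joint_positions": joint angles; "joint_vel": joint speeds; "joint_torque": joint torques, N m; "ee_pos": TCP position; "eef_rot": TCP orientation; "ft_force": force on the tool from outside, world axes, zero at the start; "torque": the same for the moment, N m; "width": finger opening in m; "grip_force": force on a finger pad.
Only numpy, scipy, OpenCV 4.12 (cv2) and the standard library are available. Lean on these libraries where they do the work, as an engineer would, in place of code of your own. Each camera call takes 0.05 s, during which the arm holds its last target. There are 200 camera calls.

## Working session

There is one attempt and no reset: what is moved stays moved. The work goes in short steps, Python scripts to look and compute and a tool call to move; the robot and the scene stay as the last step left them, time stands still between calls to the robot, and variables do not carry over. Pictures are saved under pics/ and viewed, at most 10 in all, crops included, and the job is handed in when it is done.

Besides the shell and the picture viewer there is one more tool, called after "Call:" as name([rows], argument=value, ...), one row to a line, values as JSON. move_arm: Moves the arm, as the interface text tells. Its arguments: {"type":"object","properties":{"targets":{"type":"array"},"grip_force":{"type":"number"}},"required":["targets"]}

```bash
mkdir -p pics; cat > h.py <<'E'
import numpy as np, cv2, pickle
from bench import r
def snap(name,fn):
    c=r.camera(name); cv2.imwrite(f'pics/{fn}.png',c['image']); pickle.dump(c,open(f'pics/{fn}.pkl','wb')); return c
def ray(fn,u,v):
    c=pickle.load(open(f'pics/{fn}.pkl','rb')); f=200/np.tan(np.radians(c['vertical_fov'])/2)
    d=np.array([(u-c['cx'])/f,(v-c['cy'])/f]); s=d.copy()
    for _ in range(30): s=d/(1+c['k1']*(s@s))
    T=np.array(c['cam_to_world']); w=T[:3,:3]@np.array([s[0],s[1],1]); return T[:3,3],w/np.linalg.norm(w)
def onz(fn,u,v,z):
    o,w=ray(fn,u,v); return o+w*(z-o[2])/w[2]
def tri(*obs):
    A=np.zeros((3,3));b=np.zeros(3)
    for ob in obs:
        o,w=ray(*ob); P=np.eye(3)-np.outer(w,w); A+=P;b+=P@o
    p=np.linalg.solve(A,b); return p,[np.linalg.norm((np.eye(3)-np.outer(w,w))@(p-o)) for o,w in [ray(*ob) for ob in obs]]
def proj(fn,p):
    c=pickle.load(open(f'pics/{fn}.pkl','rb')); f=200/np.tan(np.radians(c['vertical_fov'])/2)
    T=np.array(c['cam_to_world']); q=T[:3,:3].T@(np.array(p)-T[:3,3]); s=q[:2]/q[2]; s=s*(1+c['k1']*(s@s)); return s*f+[c['cx'],c['cy']]
E
python3 - <<'E'
from h import *
np.set_printoptions(precision=3,suppress=True)
for n in ['scene','top']:
    c=snap(n,n+'0'); print(n,c['vertical_fov'],c['k1'],np.array(c['cam_to_world']))
s=r.read_state(); print(s['ee_pos'],s['eef_rot'],s['time'],s['width'])
E
```

```text
scene 53.987788016790965 -0.0205720684116669 [[-0.321 -0.898  0.301  0.303]
 [-0.947  0.306 -0.096  0.107]
 [-0.006 -0.315 -0.949  0.986]
 [ 0.     0.     0.     1.   ]]
top 55.1541312116931 0.00026274722618481455 [[-0.017 -0.992  0.125  0.497]
 [-1.     0.019  0.011 -0.001]
 [-0.013 -0.125 -0.992  0.979]
 [ 0.     0.     0.     1.   ]]
[0.195 0.594 0.222] [ 0.158  0.987 -0.001 -0.   ] 0.1 0.0868759008286814
```

View pics/top0.png

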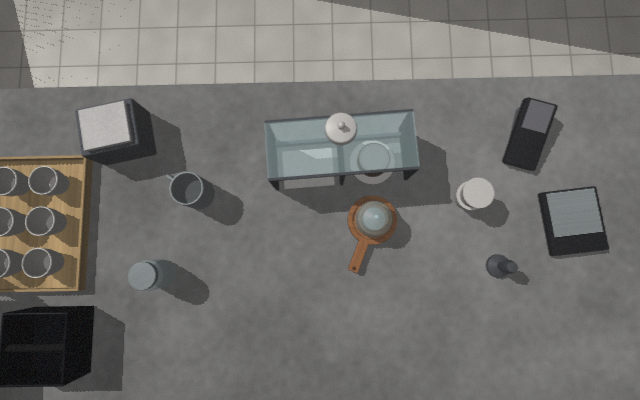

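View pics/scene0.png

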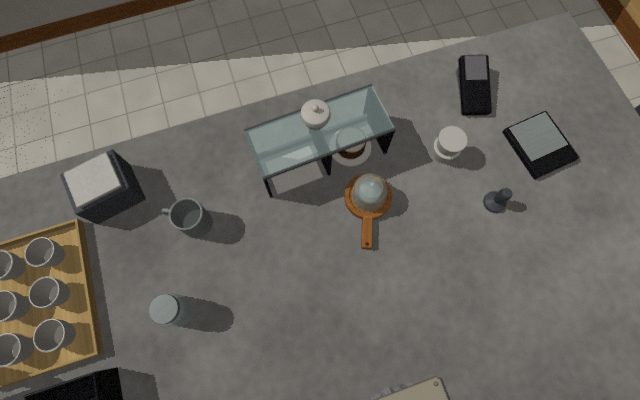

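The empty bay is the left one (mat at about (310,165) in top), with the plate cake in the right. The board stands before the right bay, disc (372,220), handle end (355,268). I'll enlarge crops next.

```bash
python3 - <<'E'
import cv2
a=cv2.imread('pics/top0.png')[100:280,255:425]; b=cv2.imread('pics/scene0.png')[80:260,235:405]
f=lambda x:cv2.convertScaleAbs(cv2.resize(x,None,fx=3.3,fy=3.3,interpolation=cv2.INTER_CUBIC),alpha=1.4)
import numpy as np
for n,i in(('ca',f(a)),('cb',f(b))):
    cv2.imwrite(f'pics/{n}.png',i)
E
```

```text
(no output)
```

View pics/ca.png

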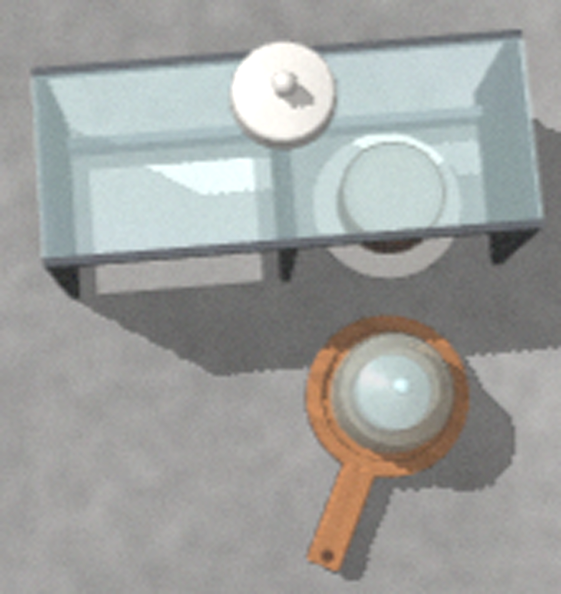

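View pics/cb.png

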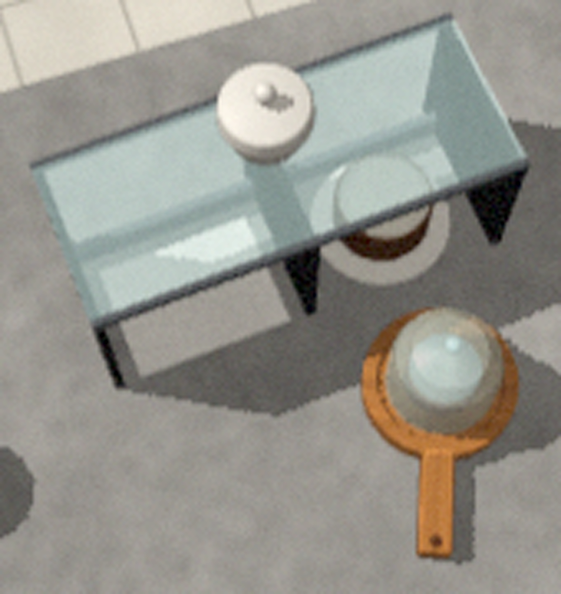

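Readings (crop px): handle hole ca(327,556)/cb(436,541); disc centre ca(387,396)/cb(440,382); mat front corners ca(96,294),(264,281)/cb(140,377),(289,321); shelf front corners ca(44,260),(542,222)/cb(97,325),(527,167).

```bash
python3 - <<'E'
from h import *
np.set_printoptions(precision=4,suppress=True)
A=lambda u,v:('top0',255+(u+.5)/3.3-.5,100+(v+.5)/3.3-.5); B=lambda u,v:('scene0',235+(u+.5)/3.3-.5,80+(v+.5)/3.3-.5)
P={'hole':((327,556),(436,541),.022),'disc':((387,396),(440,382),.022),'matL':((96,294),(140,377),0),'matR':((264,281),(289,321),0),
'shFL':((44,260),(97,325),.138),'shFR':((542,222),(527,167),.138),'shBL':((33,70),(33,165),.138),'shBR':((521,33),(452,16),.138),'upM':((286,281),(311,314),0)}
for k,(a,b,z) in P.items():
    p,e=tri(A(*a),B(*b)); print(k,p,np.array(e),'top',onz(*A(*a),z)[:2],'scene',onz(*B(*b),z)[:2])
E
```

```text
hole [ 0.4531 -0.0664  0.0249] [0.0004 0.0004] top [ 0.4532 -0.0662] scene [ 0.4533 -0.0672]
disc [ 0.572  -0.1159  0.0179] [0.0006 0.0006] top [ 0.5719 -0.1149] scene [ 0.5705 -0.1155]
matL [0.657  0.1068 0.0051] [0.0006 0.0006] top [0.6581 0.1078] scene [0.6585 0.1062]
matR [ 0.6669 -0.0239 -0.0047] [0.0005 0.0005] top [ 0.6659 -0.0242] scene [ 0.6654 -0.0229]
shFL [0.6588 0.126  0.1336] [0.0026 0.0026] top [0.6594 0.1276] scene [0.6554 0.1237]
shFR [ 0.6834 -0.2164  0.1146] [0.001 0.001] top [ 0.6788 -0.2098] scene [ 0.6728 -0.2086]
shBL [0.792  0.1341 0.1384] [0.0012 0.0012] top [0.7929 0.1353] scene [0.7914 0.1331]
shBR [ 0.8117 -0.2029  0.1373] [0.001 0.001] top [ 0.8119 -0.2018] scene [ 0.8107 -0.2035]
upM [ 0.6653 -0.0417  0.0005] [0.0002 0.0002] top [ 0.6655 -0.0415] scene [ 0.6654 -0.0419]
```

```bash
cat >> h.py <<'E'
from scipy.spatial.transform import Rotation as R
def plan(way,st=None):  # way: list of (x,y,z,yaw of tool y [rad]) -> tool-axis shift cm, turn
    st=st or r.read_state(); p=np.array(st['ee_pos']); q=R.from_quat(st['eef_rot'])
    for x,y,z,a in way:
        t=np.array([x,y,z]); y_=np.array([np.cos(a),np.sin(a),0]); z_=np.array([0,0,-1.]); g=R.from_matrix(np.c_[np.cross(y_,z_),y_,z_])
        print('shift cm',q.inv().apply(t-p)*100,'turn',(q.inv()*g).as_rotvec()); p=t;q=g
E
python3 - <<'E'
from h import *
np.set_printoptions(precision=3,suppress=True)
print(proj('top0',[.195,.594,.22]),proj('scene0',[.195,.594,.22]))
for u,v,z in((145,275,.11),(187,188,.095),(60,310,0),(95,310,0),(95,385,0),(480,190,.09)): print(u,v,onz('top0',u,v,z))
print(tri(('top0',65,308),('scene0',122,370)))
snap('wrist','w0')
plan([(.45,.3,.2,1.25),(.4717,-.0742,.2,1.178),(.4717,-.0742,.1,1.178)])
E
```

```text
[ 14.164 417.783] [ 66.817 486.904]
145 275 [0.45  0.409 0.11 ]
187 188 [0.649 0.325 0.095]
60 310 [ 0.361  0.672 -0.   ]
95 310 [0.36  0.583 0.   ]
95 385 [0.181 0.573 0.   ]
480 190 [ 0.631 -0.361  0.09 ]
(array([0.37 , 0.518, 0.172]), [np.float64(0.029167366911547758), np.float64(0.02916736691154804)])
shift cm [-33.415 -19.945   2.218] turn [-0.001  0.     0.004]
shift cm [-13.859 -34.827   0.   ] turn [0.    0.    0.072]
shift cm [ 0.  0. 10.] turn [0. 0. 0.]
```

View pics/w0.png

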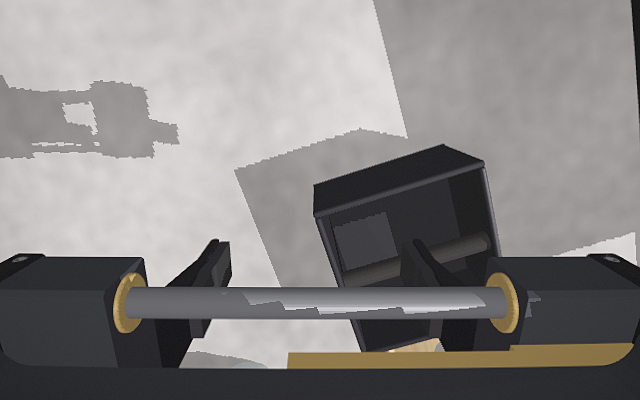

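The black knock box lies on the robot's left of the tool (centre about (410,270)); moving toward -y leaves it behind. Travelling to above the handle at z 0.2.

Call:
move_arm([
  [[-3.3, -2, 0.2], [0, 0, 0], 100],
  [[-3.3, -2, 0.2], [0, 0, 0], 100],
  [[-3.3, -2, 0.2], [0, 0, 0], 100],
  [[-3.3, -2, 0.2], [0, 0, 0], 100],
  [[-3.3, -2, 0.2], [0, 0, 0], 100],
  [[-3.3, -2, 0.2], [0, 0, 0], 100],
  [[-3.3, -2, 0.2], [0, 0, 0], 100],
  [[-3.3, -2, 0.2], [0, 0, 0], 100],
  [[-3.3, -2, 0.2], [0, 0, 0], 100],
  [[-3.3, -2, 0.2], [0, 0, 0], 100],
  [[-1.7, -4.3, 0], [0, 0, 0.009], 100],
  [[-1.7, -4.3, 0], [0, 0, 0.009], 100],
  [[-1.7, -4.3, 0], [0, 0, 0.009], 100],
  [[-1.7, -4.3, 0], [0, 0, 0.009], 100],
  [[-1.7, -4.3, 0], [0, 0, 0.009], 100],
  [[-1.7, -4.3, 0], [0, 0, 0.009], 100],
  [[-1.7, -4.3, 0], [0, 0, 0.009], 100],
  [[-1.7, -4.3, 0], [0, 0, 0.009], 100],
  [[0, 0, 0], [0, 0, 0], 100],
  [[0, 0, 0], [0, 0, 0], 100],
])

```text
time: 2.65
ee_pos: [0.4563, -0.068, 0.2024]
eef_rot: [0.193, 0.981, 0.0, -0.0]
ft_force: [-0.3, 0.2, -0.9]
width: 0.0868
grip_force: 0.0
```

```bash
python3 - <<'E'
from h import *
np.set_printoptions(precision=3,suppress=True)
snap('wrist','w1'); 
for p in ([.4717,-.0742,.022],[.4532,-.0666,.022],[.444,-.063,.022]): print(proj('w1',p))
plan([(.4717,-.0742,.1,1.178),(.4717,-.0742,.004,1.178)])
E
```

```text
[315.626 194.636]
[315.653 175.48 ]
[315.5   165.787]
shift cm [-1.673 -0.037 10.237] turn [ 0.    -0.     0.005]
shift cm [0.  0.  9.6] turn [0. 0. 0.]
```

View pics/w1.png

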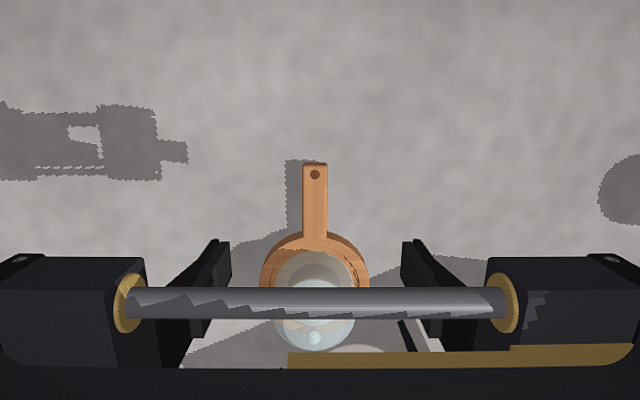

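The handle stands vertically in the picture, hole at (314,174), 1 px from the prediction; the measurement holds. Descending.

Call:
move_arm([
  [[-0.5, 0, 3], [0, 0, 0.005], 100],
  [[-0.5, 0, 3], [0, 0, 0], 100],
  [[-0.7, 0, 4], [0, 0, 0], 100],
  [[0, 0, 3], [0, 0, 0], 100],
  [[0, 0, 2.5], [0, 0, 0], 100],
  [[0, 0, 2], [0, 0, 0], 100],
  [[0, 0, 1.5], [0, 0, 0], 100],
  [[0, 0, 0.8], [0, 0, 0], 100],
  [[0, 0, 0], [0, 0, 0], 100],
  [[0, 0, 0], [0, 0, 0], 100],
])

```text
time: 3.95
ee_pos: [0.4726, -0.075, 0.0051]
eef_rot: [0.196, 0.981, 0.0, 0.0]
ft_force: [-0.5, -0.1, 0.1]
width: 0.0871
grip_force: 0.0
```

Close with 35 N, then raise 2 mm.

Call:
move_arm([
  [[0, 0, 0.1], [0, 0, 0], 0],
  [[0, 0, 0], [0, 0, 0], 0],
  [[0, 0, 0], [0, 0, 0], 0],
  [[0, 0, 0], [0, 0, 0], 0],
  [[0, 0, 0], [0, 0, 0], 0],
  [[0, 0, 0], [0, 0, 0], 0],
  [[0, 0, 0], [0, 0, 0], 0],
  [[0, 0, 0], [0, 0, 0], 0],
  [[0, 0, -0.1], [0, 0, 0], 0],
  [[0, 0, -0.1], [0, 0, 0], 0],
  [[0, 0, 0], [0, 0, 0], 0],
], grip_force=35)

```text
time: 5.32
ee_pos: [0.4717, -0.075, 0.0053]
eef_rot: [0.196, 0.981, -0.0, -0.0]
ft_force: [0.4, -0.3, -5.0]
width: 0.0254
grip_force: 35.0
```

```bash
python3 - <<'E'
from h import *
np.set_printoptions(precision=3,suppress=True)
c=snap('wrist','w2'); print(r.read_state()['ee_pos'])
# target: pre-insert pose 0.15 back of home along bay axis, then home
a=.057; x=np.array([np.cos(a),np.sin(a)]); home=np.array([.6044,.0382]); pre=home-.15*x
print(pre); plan([(*pre,.0065,np.pi/2+a),(*home,.0065,np.pi/2+a)])
E
```

```text
[ 0.472 -0.075  0.005]
[0.455 0.03 ]
shift cm [ 5.588  9.015 -0.119] turn [-0.    -0.001 -0.451]
shift cm [-15.   0.   0.] turn [0. 0. 0.]
```

View pics/w2.png

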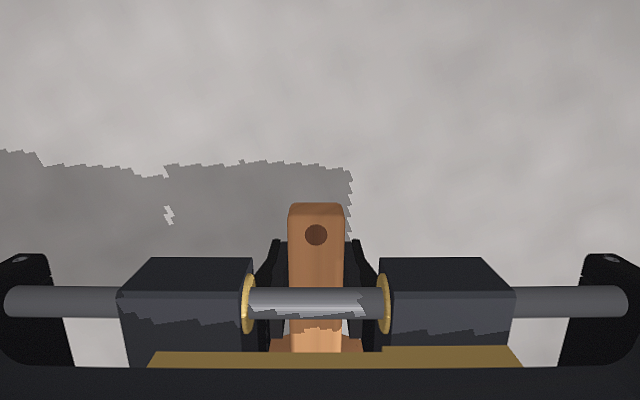

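Grip is good: hole at (315,235), handle between pads, width 25.4 mm, slightly raised. Sweeping to in front of the left bay while turning straight.

Call:
move_arm([
  [[0.12, 0.34, -0.03], [0, 0, -0.015], 0],
  [[0.23, 0.675, 0], [0, 0, -0.03], 0],
  [[0.23, 0.675, 0], [0, 0, -0.03], 0],
  [[0.23, 0.675, 0], [0, 0, -0.03], 0],
  [[0.23, 0.675, 0], [0, 0, -0.03], 0],
  [[0.23, 0.675, 0], [0, 0, -0.03], 0],
  [[0.23, 0.675, 0], [0, 0, -0.03], 0],
  [[0.23, 0.675, 0], [0, 0, -0.03], 0],
  [[0.23, 0.675, 0], [0, 0, -0.03], 0],
  [[0.23, 0.675, 0], [0, 0, -0.03], 0],
  [[0.23, 0.675, 0], [0, 0, -0.03], 0],
  [[0.23, 0.675, 0], [0, 0, -0.03], 0],
  [[0.23, 0.675, 0], [0, 0, -0.03], 0],
  [[0.23, 0.675, 0], [0, 0, -0.03], 0],
  [[0.23, 0.675, 0], [0, 0, -0.03], 0],
  [[0.12, 0.34, 0], [0, 0, -0.015], 0],
  [[0, 0, 0], [0, 0, 0], 0],
  [[0, 0, 0], [0, 0, 0], 0],
])

```text
time: 7.62
ee_pos: [0.4567, 0.0301, 0.0059]
eef_rot: [-0.028, 1.0, 0.0, 0.0]
ft_force: [0.6, 0.7, -4.3]
width: 0.0257
grip_force: 35.0
```

```bash
python3 - <<'E'
from h import *
np.set_printoptions(precision=3,suppress=True)
c=snap('scene','s1'); t=snap('top','t1')
a=.057; plan([(.6044,.0382,.0065,np.pi/2+a)])
f=lambda x:cv2.convertScaleAbs(cv2.resize(x,None,fx=2.2,fy=2.2,interpolation=cv2.INTER_CUBIC),alpha=1.4)
cv2.imwrite('pics/c1.png',np.hstack([f(c['image'][80:330,220:400]),f(t['image'][100:350,250:430])]))
E
```

```text
shift cm [-14.792  -0.003  -0.065] turn [ 0.     0.    -0.001]
```

View pics/c1.png

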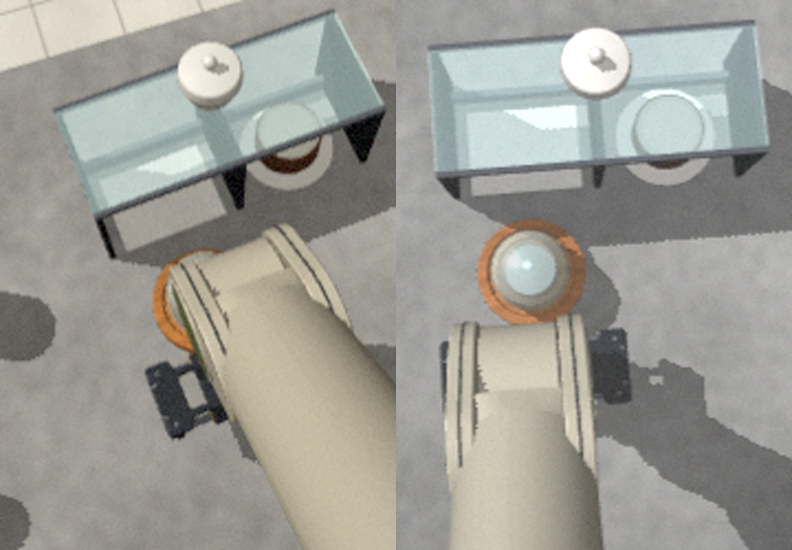

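```bash
python3 - <<'E'
from h import *
np.set_printoptions(precision=4,suppress=True)
for u in ((531,219),(477,270),(586,270)): print(onz('t1',250+(u[0]-396)/2.2-.3,100+u[1]/2.2-.3,.022))
E
```

```text
[0.6263 0.0365 0.022 ]
[0.5689 0.0989 0.022 ]
[ 0.5666 -0.0252  0.022 ]
```

The disc (left crop hidden by arm; right crop edges at 477–586, far edge 219) is centred at (0.564, 0.037), as expected; the cloche is seated. Pushing in along tool -x.

Call:
move_arm([
  [[-0.4, 0, 0], [0, 0, 0], 0],
  [[-0.8, 0, 0], [0, 0, 0], 0],
  [[-0.8, 0, 0], [0, 0, 0], 0],
  [[-0.8, 0, 0], [0, 0, 0], 0],
  [[-0.8, 0, 0], [0, 0, 0], 0],
  [[-0.8, 0, 0], [0, 0, 0], 0],
  [[-0.8, 0, 0], [0, 0, 0], 0],
  [[-0.8, 0, 0], [0, 0, 0], 0],
  [[-0.8, 0, 0], [0, 0, 0], 0],
  [[-0.8, 0, 0], [0, 0, 0], 0],
  [[-0.8, 0, 0], [0, 0, 0], 0],
  [[-0.8, 0, 0], [0, 0, 0], 0],
  [[-0.8, 0, 0], [0, 0, 0], 0],
  [[-0.8, 0, 0], [0, 0, 0], 0],
  [[-0.8, 0, 0], [0, 0, 0], 0],
  [[-0.8, 0, 0], [0, 0, 0], 0],
  [[-0.8, 0, 0], [0, 0, 0], 0],
  [[-0.5, 0, 0], [0, 0, 0], 0],
  [[-0.3, 0, 0], [0, 0, 0], 0],
  [[0, 0, 0], [0, 0, 0], 0],
])

```text
time: 10.22
ee_pos: [0.5969, 0.0378, 0.0059]
eef_rot: [-0.028, 1.0, 0.0, 0.0]
ft_force: [1.2, -1.0, -4.6]
width: 0.0257
grip_force: 35.0
```

Call:
move_arm([
  [[-0.2, 0, 0], [0, 0, 0], 0],
  [[-0.2, 0, 0], [0, 0, 0], 0],
  [[-0.2, 0, 0], [0, 0, 0], 0],
  [[-0.1, 0, 0], [0, 0, 0], 0],
  [[0, 0, 0], [0, 0, 0], 0],
])

```text
time: 10.85
ee_pos: [0.6033, 0.0382, 0.0057]
eef_rot: [-0.028, 1.0, 0.0, -0.0]
ft_force: [-2.5, -0.5, -3.7]
width: 0.0258
grip_force: 35.0
```

Call:
move_arm([
  [[-0.1, 0, 0], [0, 0, 0], 0],
  [[-0.1, 0, 0], [0, 0, 0], 0],
  [[0, 0, 0], [0, 0, 0], 0],
])

```text
time: 11.22
ee_pos: [0.6033, 0.0381, 0.005]
eef_rot: [-0.028, 1.0, 0.0, -0.002]
ft_force: [-9.1, -0.2, -2.6]
width: 0.0257
grip_force: 35.0
```

Contact at the stop: pose halted with 9 N. Lower the handle, release.

Call:
move_arm([
  [[0, 0, 0.1], [0, 0, 0], 0],
  [[0, 0, 0.08], [0, 0, 0], 0],
  [[0, 0, 0], [0, 0, 0], 0],
])

```text
time: 11.6
ee_pos: [0.6033, 0.0382, 0.0036]
eef_rot: [-0.028, 1.0, 0.0, -0.002]
ft_force: [-12.3, -0.2, 1.2]
width: 0.0255
grip_force: 35.0
```

Call:
move_arm([
  [[0, 0, 0], [0, 0, 0], 30],
  [[0, 0, 0], [0, 0, 0], 60],
  [[0, 0, 0], [0, 0, 0], 100],
  [[0, 0, 0], [0, 0, 0], 100],
  [[0, 0, 0], [0, 0, 0], 100],
  [[0, 0, 0], [0, 0, 0], 100],
  [[0, 0, 0], [0, 0, 0], 100],
])

```text
time: 12.48
ee_pos: [0.6055, 0.0383, 0.004]
eef_rot: [-0.028, 1.0, 0.0, 0.0]
ft_force: [-0.2, -0.2, -0.2]
width: 0.0777
grip_force: 0.0
```

Call:
move_arm([
  [[0, 0, -0.5], [0, 0, 0], 100],
  [[0, 0, -1.5], [0, 0, 0], 100],
  [[0.5, 0, -2], [0, 0, 0], 100],
  [[1.5, 0, -2], [0, 0, 0], 100],
  [[2, 0, -2], [0, 0, 0], 100],
  [[2.5, 0, -2], [0, 0, 0], 100],
  [[2.5, 0, -2], [0, 0, 0], 100],
  [[2.5, 0, -2], [0, 0, 0], 100],
  [[2, 0, -2], [0, 0, 0], 100],
  [[1, 0, -1], [0, 0, 0], 100],
  [[0, 0, 0], [0, 0, 0], 100],
  [[0, 0, 0], [0, 0, 0], 100],
])

```text
time: 13.98
ee_pos: [0.4609, 0.0301, 0.1736]
eef_rot: [-0.028, 1.0, -0.0, -0.0]
ft_force: [0.2, -0.3, -0.1]
width: 0.0869
grip_force: 0.0
```

```bash
python3 - <<'E'
from h import *
np.set_printoptions(precision=3,suppress=True)
c=snap('scene','s2'); t=snap('top','t2'); w=snap('wrist','w3')
f=lambda x,k:cv2.convertScaleAbs(cv2.resize(x,None,fx=k,fy=k,interpolation=cv2.INTER_CUBIC),alpha=1.4)
cv2.imwrite('pics/c2.png',np.vstack([np.hstack([f(c['image'][80:200,230:400],2.3),f(t['image'][100:220,255:425],2.3)]),cv2.resize(w['image'],(782,489))[180:480]]))
h=np.array([.7122,.0444]);x=np.array([np.cos(.057),np.sin(.057)])
for d in(.108,.128,.138): print(proj('s2',[*(h-d*x),.022]),proj('w3',[*(h-d*x),.022]))
E
```

```text
[307.51  201.882] [315.329 318.864]
[310.373 208.775] [315.309 302.336]
[311.817 212.252] [315.298 293.856]
```

View pics/c2.png

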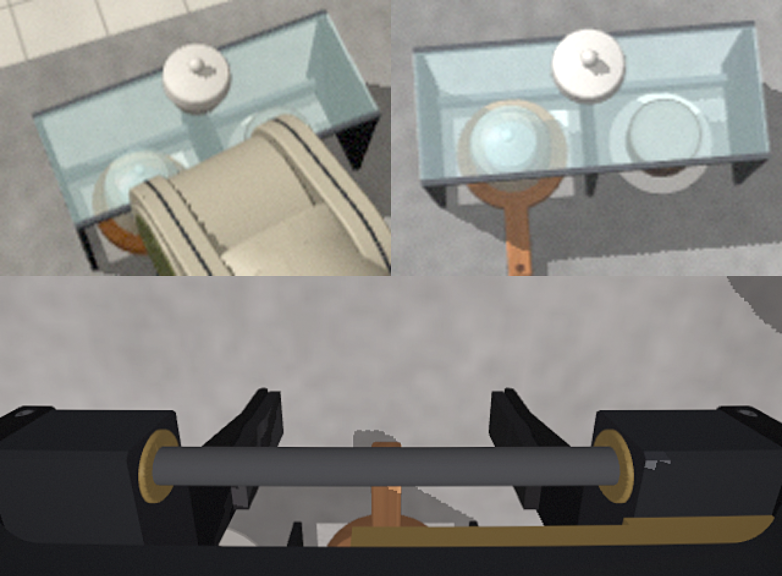

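Disc is in the left bay on the mat, far edge (513,100) at the stop bar, cloche upright, handle hole at (519,268) in the top crop; check it numerically.

```bash
python3 - <<'E'
from h import *
np.set_printoptions(precision=4,suppress=True)
g=lambda u,v,z:onz('t2',255+(u-391)/2.3-.3,100+v/2.3-.3,z)[:2]
x=np.array([np.cos(.057),np.sin(.057)]); h=np.array([.7122,.0444])
print('hole',g(519,268,.022),'expected',h-.128*x)
dl,dr,df=g(458,150,.022),g(567,145,.022),g(513,100,.022); c=(dl+dr)/2
print('disc L,R,far',dl,dr,df,'exp far',h+.062*x,'centre y',c)
E
```

```text
hole [0.5834 0.0389] expected [0.5844 0.0371]
disc L,R,far [0.7161 0.1049] [ 0.7193 -0.0162] [0.7719 0.043 ] exp far [0.7741 0.0479] centre y [0.7177 0.0443]
```

```bash
python3 -c "
from bench import r
print(r.close_job())"
```

```text
the job is handed in; nothing more can be done
None
```

The board is home against the rear stop in the left bay and released. Its handle points straight out to within about 1°, and the cloche stands upright in its recess. I saw no knock or disturbed item, and handed the job in at about 14 s; no verdict came back.

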